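# Turn the corn show side up and switch the strip warmer on

### The job

Roll the ear of corn that shows its pale side over on the pan, without picking it up, until its grill-marked side faces up like the other ear's, and leave it lying lengthwise under the warmer's strip. Then push the warmer's toggle all the way over, away from the front, to switch it on. Leave the other ear and the things standing around as they are.

Things in the scene. Friction and masses are not known exactly. Their poses are not given: they have to be found in the camera images.
- warmer: Countertop strip warmer, fixed; its place and yaw vary. Origin on the counter under the middle of its base; own x from its front (robot side) to its back, own y along its width, z up. Stainless base 360 (x) x 660 (y) x 40 mm high. A control housing with the toggle stands on the right end of the base: 110 (x) x 84 (y) mm, centre at x -120, y -285 mm, top 85 mm above the counter.
- pan_middle (a point): Middle of the floor of the aluminium half-sheet pan that stands fixed on the warmer's base, 43 mm above the counter; axes as the warmer's. Pan 330 (x) x 457 (y) mm over its rim, rim top 66 mm above the counter, flat floor inside 305 x 430 mm.
- strip_middle (a point): Middle of the underside of the aluminium heater strip that hangs over the pan, 400 mm above the counter; axes as the warmer's. Strip 150 (x) x 660 (y) mm, 65 mm high, with a thin wire guard to 13 mm below it. Two 25 mm round uprights carry it, at x +50, y +-285 mm of the warmer.
- ear: Ear of corn to be turned, loose, 0.2 to 0.3 kg, pale side up at the start. Nearly a cylinder, radius 25 mm: 14 kernel rows 148 mm long, so it settles at every 1/14 turn and stays; axis then 24.5 mm over the pan floor; stalk and tip make it 180 mm. Origin mid-length on its axis, own y along it. Dark grill marks centred on its own -z side: own z is up at the start and must point down.
- other_ear: A second ear of the same shape and size on the same pan, beside the first (left or right varies), lying with its dark grill marks up. Origin on its axis at mid-length, own y along its length. To be left alone.
- toggle (a joint): Angle of the warmer's switch, a black bat 52 mm long on the control housing: 0 = off, leaning 0.45 rad towards the warmer's front (-x of the warmer); 0.9 = fully on, leaning 0.45 rad towards its back. It turns about the warmer's own y axis, stays where it is left and takes about 1.5 N at its tip.
- toggle_tip (a point): End of the toggle's bat (bat 15 mm thick near its end).
- toggle_pivot (a point): Pivot of the toggle, 89 mm above the counter, at x = -130, y = -285 mm of the warmer.
- squeeze_bottle: White squeeze bottle, 64 mm across, 193 mm high, standing left of the warmer; origin under its centre. Leave alone.
- orange_cup: Orange cup, 84 mm across, 125 mm high, standing right of the warmer; origin under its centre. Leave alone.
- lemon_tub: Clear tub 176 x 162 x 100 mm with lemons, standing on the left, nearer the robot; origin under its centre. Leave alone.
Mind the look-alikes: they are no part of the job. What is shaped like the ear but blue or red is not meant.

How it is judged (in metres and radians):
On the way, in this order (a step that is already met when the one before it is completed fails the run):
1. the ear lies on the pan with its grill-marked side up (angle between ear's own z axis and vertical above 2.62 rad), for 0.3 s.
2. the toggle is pushed over to on (value of joint toggle above 0.8 rad), for 0.2 s.
At the end, for the whole second after the job is handed in: The ear lies at rest on the pan floor with its grill-marked side up within 30 degrees, its length within 25 degrees of the warmer's length, its middle no more than 100 mm in front of or behind the middle of the warmer's strip; the toggle is at 0.8 rad or more (angle between ear's own z axis and vertical above 2.62 rad and x of ear in the frame of warmer between -0.1 and 0.1 m and y of ear in the frame of warmer between -0.17 and 0.17 m and height (world z) of ear below 0.075 m and angle between the y axis of ear and the y axis of warmer, either way round below 0.44 rad and linear speed of ear below 0.02 m/s and angular speed of ear below 0.3 rad/s and value of joint toggle above 0.8 rad); the robot touches nothing.
It fails at once if the ear was picked up off the pan (height (world z) of ear above 0.1 m).
It fails at once if the other ear was moved more than 20 mm or turned (distance of other_ear from where it was at the start of the episode above 0.02 m or angle between other_ear's own z axis and vertical above 0.5 rad).
It fails at once if a thing standing around was moved more than 30 mm or knocked over (distance of any of squeeze_bottle, orange_cup, lemon_tub from where it was at the start of the episode above 0.03 m or angle between any of squeeze_bottle, orange_cup's own z axis and vertical above 0.5 rad).
It also fails if it takes over 58 s, if anything falls off the work surface, if the arm or the gripper's body presses on something with over 40 N, if the wrist force passes 120 N, or if a joint passes its speed limit or range.

### The arm

A 6-joint arm with a two-finger parallel gripper is mounted at the origin on the work surface. World frame = base frame: x ahead of the robot, y to its left, z up, the work surface at z = 0. Lengths are in mm, angles in rad, forces in N, time in s.
With the tool pointing down it reaches from about 275 to 825 mm from the base axis. Payload 4.9 kg.
Tool frame: the origin (TCP) lies at the very end of the fingers, on their centre line; the grasp point (between the pads) lies 19 mm behind it; z points along the fingers, y is the direction in which the jaws open and shut (so a half turn about z gives the same grasp; the last joint's range is limited). The gripper opens to 85 mm and grips with 20 to 120 N. Pads are 22 mm wide; open, the fingers measure 114 mm over their backs; the gripper's body (76 mm by 85 mm) begins 54 mm behind the grasp point. The pads swing forward as they close: fully open they stand 13 mm farther back than shut.
Start: joints at [-1.44, 0.326, -0.193, 1.052, 0, 1.437], TCP at [143.955, -530.844, 231.281] pointing down, gripper open.
Joint ranges: [-2.65, 2.65], [-0.97, 1.79], [-1.3, 1.35], [-1.93, 2.1], [-1.47, 1.37], [-3.14, 3.14]. Speed limits (rad/s): [2.57, 2.57, 3.14, 3.14, 3.14, 3.14].

### API

Orientations are given as [roll, pitch, yaw] about the fixed x, y, z axes, in that order (R = Rz(yaw) Ry(pitch) Rx(roll)).
In Python, from bench import bot, solve_ik, imaging gives the robot as it stands. Calls block until the motion is done:
- bot.move_ptp(position, orientation): joint-space move of the TCP to a pose.
- bot.movel(position, rot=None, max_speed=150, threshold=None): straight line of the TCP; rot=None keeps the orientation; max_speed is the mean speed in mm/s. With threshold (N) it stops when the force on the tool has changed by that much, and returns True; else False.
- bot.move_j(angles): joint-space move.
- bot.grip(opening, effort=None): opening from 0.0 (shut) to 1.0 (fully open); effort is the grip in N (None keeps the last); returns when the fingers have stopped.
- bot.dwell(seconds).
- solve_ik(position, orientation): joint angles nearest the present ones, or None.
- bot.get_state(): the state.
- imaging.capture(name): name is "scene" or "top" or "wrist"; returns the picture (400x640x3 uint8, blue, green, red); there is no depth.
- imaging.camera_model(name): a dict with "K" (3x3 intrinsics, pixels), "position" and "rotation" of the camera in the world. Camera axes: x right, y up, looking along -z (the intrinsics and any distortion apply to the point x, -y, -z); pixel columns grow to the right and rows downward; lengths in mm; the calibration is good to about 2 mm. The wrist camera is an equidistant fisheye: a pixel r from the principal point sees the ray r / f radians off the axis. A picture is of the moment at which its call begins: read the wrist's pose just before it. camera_model takes no time and is no camera call; for the wrist camera it gives the pose at the moment of the call.
A pose or a line that the arm cannot do raises bot.IKError and nothing moves.
- bot.sign_off(): hands the job in, once; it reports no verdict.
The state is a dict: "t": time; "qpos": joint angles; "joint_velocities": joint speeds; "effort": joint torques, N m; "tcp_pos": TCP position; "orientation": TCP orientation; "contact_force": force on the tool from outside, world axes, zero at the start; "wrist_torque": the same for the moment, N m; "opening": opening from 0.0 (shut) to 1.0 (fully open).
Only numpy, scipy, OpenCV 4.12 (cv2) and the standard library are available. Lean on these libraries where they do the work, as an engineer would, in place of code of your own. Each camera call takes 0.05 s, during which the arm holds its last target. There are 200 camera calls.

## Working session

There is one attempt and no reset: what is moved stays moved. The work goes in short steps, each a Python script; the robot and the scene stay as the last script left them, time stands still between calls to the robot, and variables do not carry over. Pictures are saved under pics/ and viewed, about 8 in all and at most 12, crops included, and the job is handed in when it is done.

```bash
mkdir -p pics; ls
python3 - <<'E'
from bench import bot, solve_ik, imaging
import cv2, numpy as np
for n in ("scene","top"):
    im=imaging.capture(n); cv2.imwrite(f"pics/{n}0.png",im)
    m=imaging.camera_model(n); print(n,m)
E
```

```text
pics
scene {'K': array([[461.52146765,   0.        , 315.74156672],
       [  0.        , 461.52146765, 207.58386486],
       [  0.        ,   0.        ,   1.        ]]), 'position': array([1303.08969329,  712.64236561, 1409.88834656]), 'rotation': array([0.72676754, 0.01611411, 2.27926796])}
top {'K': array([[385.91295259,   0.        , 318.76306132],
       [  0.        , 385.91295259, 198.46803355],
       [  0.        ,   0.        ,   1.        ]]), 'position': array([ 253.33291019,   36.95556064, 1602.75249439]), 'rotation': array([ 0.20426543,  0.00404595, -1.60372427])}
```

View pics/scene0.png

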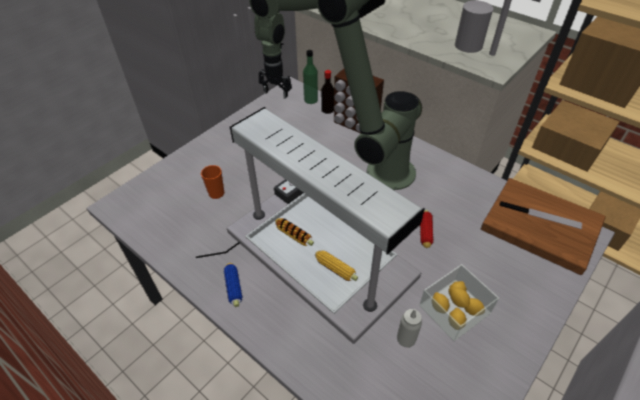

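View pics/top0.png

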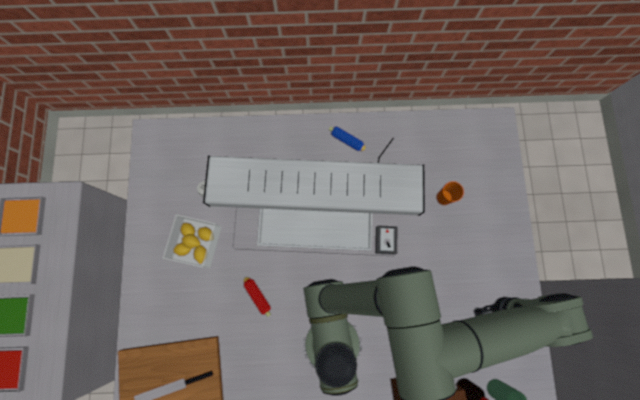

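```bash
cat > h.py <<'E'
import numpy as np, cv2
from scipy.spatial.transform import Rotation as R
from scipy.optimize import least_squares
from bench import bot, solve_ik, imaging
def proj(n,P,m=None):
    m=m or imaging.camera_model(n); r=R.from_euler('xyz',m['rotation'])
    c=r.inv().apply(np.atleast_2d(P)-m['position'])*[1,-1,-1]
    K=m['K']
    if n=='wrist':
        th=np.arctan2(np.hypot(c[:,0],c[:,1]),c[:,2]); h=np.hypot(c[:,0],c[:,1])+1e-9
        return np.c_[K[0,0]*th*c[:,0]/h+K[0,2],K[1,1]*th*c[:,1]/h+K[1,2]]
    return np.c_[K[0,0]*c[:,0]/c[:,2]+K[0,2],K[1,1]*c[:,1]/c[:,2]+K[1,2]]
def unproj(n,uv,z,m=None):
    m=m or imaging.camera_model(n); K=m['K']; uv=np.atleast_2d(uv)
    x=(uv[:,0]-K[0,2])/K[0,0]; y=(uv[:,1]-K[1,2])/K[1,1]
    if n=='wrist':
        t=np.hypot(x,y)+1e-9; d=np.c_[np.sin(t)*x/t,-np.sin(t)*y/t,-np.cos(t)]
    else: d=np.c_[x,-y,-np.ones(len(x))]
    d=R.from_euler('xyz',m['rotation']).apply(d)
    return m['position']+d*((z-m['position'][2])/d[:,2])[:,None]
def crop(im,x0,x1,y0,y1,s,name):
    cv2.imwrite('pics/'+name,cv2.resize(im[y0:y1,x0:x1],None,fx=s,fy=s,interpolation=cv2.INTER_CUBIC))
E
python3 - <<'E'
from h import *
a=cv2.imread('pics/scene0.png'); b=cv2.imread('pics/top0.png')
crop(a,220,430,100,350,2.4,'s1.png'); crop(b,190,440,145,265,3.2,'t1.png')
for n in('scene','top'):print(n,proj(n,[[0,0,0],[600,0,0],[0,500,0]]))
E
```

```text
scene [[391.17627889 172.63546622]
 [299.36503645 259.1965265 ]
 [498.08132584 229.81613282]]
top [[331.92063842 343.82554366]
 [326.29541535 194.84954648]
 [204.78678068 348.16127678]]
```

View pics/s1.png

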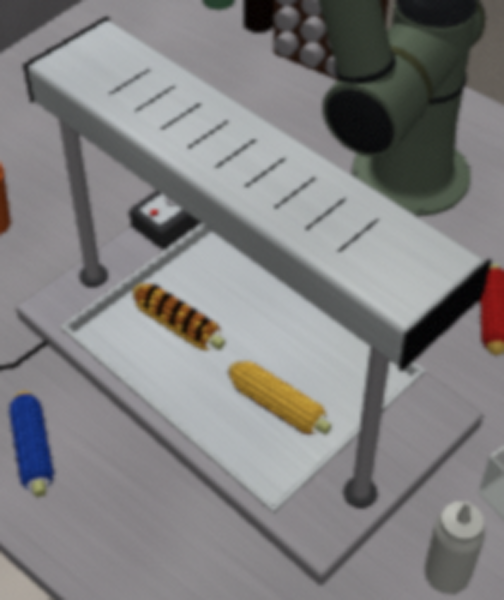

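View pics/t1.png

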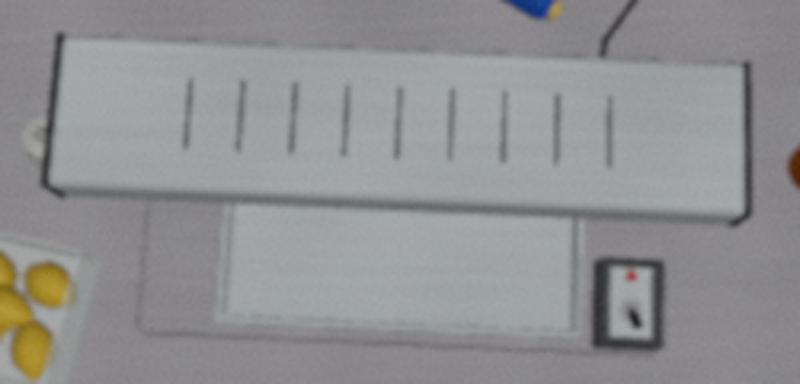

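Run:
```python
from h import *
S=lambda u,v:(220+u/2.4,100+v/2.4); T=lambda u,v:(190+u/3.2,145+v/3.2)
# (cam, local pt, pix, is strip)
D=[('scene',(75,-330,465),S(30,68),1),('scene',(-75,-330,465),S(107,18),1),('scene',(-75,330,465),S(488,263),1),('scene',(75,330,465),S(402,330),1),
('scene',(180,330,40),S(320,575),0),('scene',(-180,330,40),S(482,418),0),('scene',(180,-330,40),S(20,312),0),
('scene',(165,228,66),S(272,510),0),('scene',(165,-228,66),S(68,326),0),
('top',(75,330,465),T(62,37),1),('top',(75,-330,465),T(748,63),1),('top',(-75,330,465),T(46,186),1),('top',(-75,-330,465),T(746,213),1),
('top',(-180,330,40),T(140,330),0),('top',(-65,-243,85),T(597,260),0),('top',(-65,-327,85),T(663,262),0),('top',(-175,-327,85),T(660,347),0),('top',(-175,-243,85),T(596,345),0)]
M={n:imaging.camera_model(n) for n in('scene','top')}
def f(p):
    o=[]
    for n,l,uv,s in D:
        l=np.array(l,float)+[p[3]*s,0,0]
        w=R.from_euler('z',p[2]).apply(l)+[p[0],p[1],0]
        o.append(proj(n,w,M[n])[0]-uv)
    return np.ravel(o)
r=least_squares(f,[550,0,0,0],loss='soft_l1');print(r.x);print(f(r.x).reshape(-1,2).round(1).tolist())
p=r.x; np.save('w.npy',p)
def loc(P): return R.from_euler('z',-p[2]).apply(P-[p[0],p[1],0])
e=unproj('scene',[S(233,368),S(328,428),S(138,290),S(222,343),S(282,395),S(180,315)],67)
print(loc(e).round(),e.round())
tip=R.from_euler('z',p[2]).apply([[-130-52*np.sin(.45),-285,89+52*np.cos(.45)],[-130,-285,89]])+[p[0],p[1],0]
print('tip',tip,(proj('top',tip)-[190,145])*3.2)
b=unproj('top',[[450,192],[205,188]],60);print('cup,bottle',b)
```

```text
[ 5.36422670e+02  4.52541365e+01 -7.94667472e-02  3.66962616e-02]
[[-2.2, -1.7], [0.6, -0.8], [-0.0, -1.8], [0.8, 1.4], [0.2, 0.7], [1.3, -2.1], [-2.6, -3.0], [0.2, 0.3], [-3.7, -0.6], [-0.5, -1.6], [-0.5, -0.4], [-0.7, -0.5], [0.5, 1.0], [-1.6, 0.3], [-0.1, -1.1], [0.5, -0.8], [1.3, 0.7], [-0.3, 0.3]]
[[  36.   23.   67.]
 [  15.  194.   67.]
 [  34. -192.   67.]
 [  14.  -22.   67.]
 [  20.  108.   67.]
 [  22. -107.   67.]] [[ 574.   65.   67.]
 [ 567.  238.   67.]
 [ 555. -149.   67.]
 [ 549.   22.   67.]
 [ 565.  152.   67.]
 [ 550.  -63.   67.]]
tip [[ 361.66190426 -226.73114277  135.82324932]
 [ 384.20873302 -228.52664702   89.        ]] [[637.09510112 325.83405115]
 [630.59267233 310.33505869]]
cup,bottle [[ 581.83861967 -504.81038751   60.        ]
 [ 632.6642493   498.60717383   60.        ]]
```

Run:
```python
from h import *
import math
psi=0.04
for x,z in ((575,110),(520,110),(450,110),(420,180),(380,250)):
  for b in (45,55):
   for ps in (psi,):
    q=solve_ik([x,150,z],[math.pi,-math.radians(90-b),ps]); print(x,z,b,None if q is None else np.round(q,2))
for P,o in (([90,-330,300],[math.pi,0,-1.3]),([60,-380,330],[math.pi,0,-1.4]),([380,110,280],[math.pi,-.7,.04]),([350,-225,200],[math.pi,0,0])):
    q=solve_ik(P,o); print(P,None if q is None else np.round(q,2))
print(bot.get_state()['orientation'])
```

```text
575 110 45 [ 0.18  0.32 -1.08 -0.62 -0.1  -3.04]
575 110 55 [ 0.17  0.27 -0.91 -0.22 -0.07 -3.04]
520 110 45 [ 0.21  0.27 -1.2  -0.68 -0.12 -3.02]
520 110 55 [ 0.19  0.2  -1.03 -0.26 -0.09 -3.02]
450 110 45 None
450 110 55 [ 0.24  0.09 -1.17 -0.3  -0.11 -2.98]
420 180 45 [ 0.3  -0.15 -1.28 -0.33 -0.19 -2.95]
420 180 55 [ 0.27 -0.15 -1.11  0.02 -0.13 -2.96]
380 250 45 [ 0.36 -0.43 -1.18  0.07 -0.23 -2.91]
380 250 55 [ 0.31 -0.37 -1.02  0.33 -0.15 -2.92]
[90, -330, 300] [-1.52 -0.12 -0.52  1.17  0.    2.92]
[60, -380, 330] [-1.61 -0.04 -0.38  1.24  0.    2.93]
[380, 110, 280] [ 0.15 -0.52 -1.06  0.33 -0.07 -3.06]
[350, -225, 200] [-0.75  0.11 -0.56  0.9   0.    2.39]
[-3.14000562e+00 -2.57187739e-04  2.64830121e-01]
```

```bash
cat >> h.py <<'E'
import math
def ori(psi,b=45,flip=True):
    r=R.from_euler('xyz',[math.pi,-math.radians(90-b),psi])
    if flip: r=r*R.from_euler('z',math.pi)
    return r.as_euler('xyz')
E
python3 - <<'E'
from h import *
q=np.array(bot.get_state()['qpos']); 
q2=solve_ik([80,-380,330],[math.pi,0,.2648]); print(np.round(q2,2)); bot.move_j(q2)
o=ori(.04); t=solve_ik([400,130,280],o); print(np.round(t,2))
bot.move_j([t[0],q2[1]-.3,q2[2]-.3,q2[3],0,t[5]]); print(bot.get_state()['tcp_pos'])
bot.move_ptp([400,130,280],o); bot.grip(.6)
m=imaging.camera_model('wrist'); im=imaging.capture('wrist'); cv2.imwrite('pics/w0.png',im); import pickle; pickle.dump(m,open('w0.pkl','wb'))
print(bot.get_state()['t'],bot.get_state()['opening'],m)
p=np.load('w.npy')
L=np.array([[165,228,66],[-165,228,66],[-165,-228,66],[165,-228,66],[-130-22.6,-285,136]])
print(proj('wrist',R.from_euler('z',p[2]).apply(L)+[p[0],p[1],0],m).round())
cv2.imwrite('pics/w0.png',cv2.resize(im,None,fx=1.25,fy=1.25))
E
```

```text
[-1.55 -0.03 -0.37  1.24  0.    1.32]
[ 0.24 -0.48 -1.11  0.16 -0.14  0.14]
[206.54740301 126.30778112 301.79350359]
4.2833 0.5988697533139702 {'K': array([[309.70691629,   0.        , 320.31147615],
       [  0.        , 309.70691629, 200.78392329],
       [  0.        ,   0.        ,   1.        ]]), 'position': array([243.86908759, 122.83206469, 326.13026135]), 'rotation': array([-1.09190710e+00,  7.31419175e-04,  1.61035064e+00])}
[[386. 195.]
 [477.  41.]
 [ 49.  30.]
 [137. 182.]
 [ -9.  88.]]
```

View pics/w0.png

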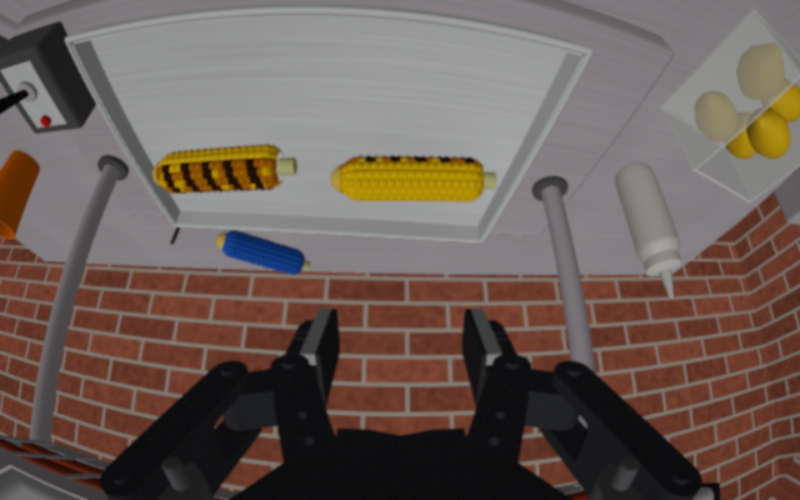

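Run:
```python
from h import *
import pickle
m=pickle.load(open('w0.pkl','rb'))
e=unproj('wrist',np.array([[333,177],[410,179],[496,180],[155,172],[225,170],[296,166]])/1.25,67.5,m);print(e.round(1))
print(unproj('wrist',np.array([[481,241],[590,52],[70,40],[176,227]])/1.25,66,m).round(1))
p=np.load('w.npy');L=np.array([[165,228,66],[-165,228,66],[-165,-228,66],[165,-228,66]])
print((R.from_euler('z',p[2]).apply(L)+[p[0],p[1],0]).round(1))
```

```text
[[ 571.7   62.9   67.5]
 [ 573.1  146.    67.5]
 [ 568.5  240.4   67.5]
 [ 553.1 -152.4   67.5]
 [ 556.3  -58.1   67.5]
 [ 552.7   25.2   67.5]]
[[ 709.4  254.7   66. ]
 [ 391.9  280.8   66. ]
 [ 359.3 -159.7   66. ]
 [ 682.2 -186.7   66. ]]
[[ 719.   259.4   66. ]
 [ 390.   285.6   66. ]
 [ 353.8 -168.9   66. ]
 [ 682.8 -195.1   66. ]]
```

```bash
cat >> h.py <<'E'
c=math.sqrt(.5)
def W(cx,cy,psi,x,z):  # x forward of ear centre, z absolute
    return [cx+x*math.cos(psi),cy+x*math.sin(psi),z]
def stroke(cx,cy,psi,d,s=42,press=0.7):
    """roll ear (centre cx,cy) by d mm towards the front; returns slack found on contact"""
    o=ori(psi); h=25+11
    T=lambda n,s,u=0:W(cx,cy,psi,(h+n)*c+s*c-u*(1+c),67.5+(h+n)*c-s*c+u*c)
    bot.movel(T(25,s),o)
    hit=bot.movel(T(-6,s),o,max_speed=25,threshold=2.5)
    P=np.array(bot.get_state()['tcp_pos']); n=(P[2]-T(0,s)[2])/c
    print('hit',hit,'n',round(n,1),'F',np.round(bot.get_state()['contact_force'],1))
    n-=press
    k=4; fm=[]
    for i in range(1,k+1):
        bot.movel(T(n,s,d*i/k),o,max_speed=50); fm.append(np.round(bot.get_state()['contact_force'],1).tolist())
    print(fm)
    bot.movel(np.array(T(n+25,s,d)),o)
    return T,n,o
E
cat > look.py <<'E'
from h import *
import sys,pickle
m=imaging.camera_model('wrist'); im=imaging.capture('wrist'); n=sys.argv[1]
pickle.dump(m,open(n+'.pkl','wb')); cv2.imwrite(f'pics/{n}.png',cv2.resize(im,None,fx=1.25,fy=1.25)); print(bot.get_state()['t'])
E
python3 - <<'E'
from h import *
cx,cy,psi=570,151,.02
s=42;h=36+25
# slide in along tool axis
P=np.array(W(cx,cy,psi,h*c+s*c,67.5+h*c-s*c)); o=ori(psi)
back=P-170*np.array([c,0,-c]); bot.move_ptp(back.tolist(),o); bot.movel(P.tolist(),o,max_speed=250)
print(bot.get_state()['contact_force'])
T,n,o=stroke(cx,cy,psi,11.2,s=42)
E
python3 look.py w1
```

```text
[ 0.35960371 -1.02595995 -0.09875722]
hit True n 2.9 F [1.4 0.  2.1]
[[0.6, -0.0, 3.2], [2.1, -0.3, 3.4], [2.1, -0.6, 5.2], [1.0, -0.9, 6.7]]
8.2417
```

View pics/w1.png

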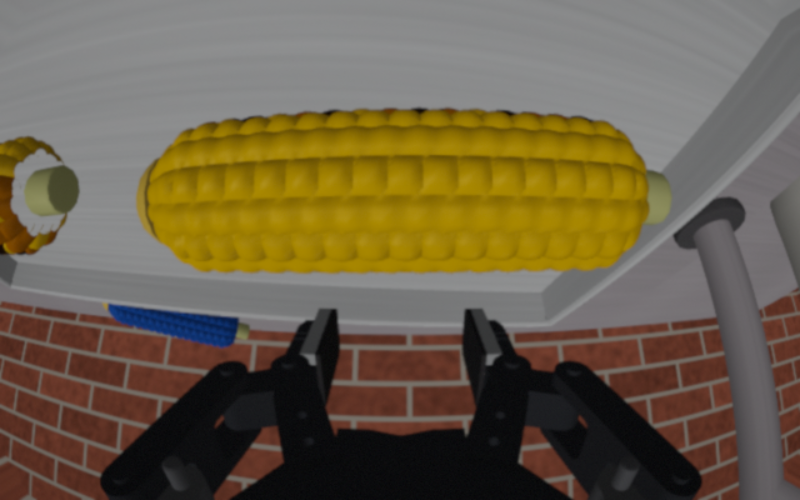

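Run:
```python
from h import *
import pickle
m=pickle.load(open('w1.pkl','rb'))
print(unproj('wrist',np.array([[145,195],[402,190],[668,195]])/1.25,67.5,m).round(1), bot.get_state()['tcp_pos'],m['position'])
# silhouette rows of ear at mid: ray elevations
for v in (108,272):
    a=unproj('wrist',np.array([[402,v]])/1.25,43,m)[0]; print(a)
```

```text
[[560.1  62.2  67.5]
 [560.6 150.3  67.5]
 [555.8 242.7  67.5]] [623.30867436 152.04854997  89.07485736] [467.90036065 148.00537186 136.20148812]
[549.84911234 150.08453174  43.        ]
[673.350109   152.95624284  43.        ]
```

```bash
python3 - <<'E'
from h import *
cx,cy,psi=559.5,151,.02
T,n,o=stroke(cx,cy,psi,22.4,s=40)
cx-=22.4
T,n,o=stroke(cx,cy,psi,22.4,s=40)
print(bot.get_state()['tcp_pos'])
E
python3 look.py w2
```

```text
hit True n 2.0 F [1.1 1.2 2.9]
[[1.3, -1.4, 3.9], [0.9, -1.6, 5.8], [2.9, -1.9, 4.8], [2.3, -2.1, 6.0]]
hit True n 2.0 F [ 0.6 -0.3  2.8]
[[1.8, -0.6, 3.4], [1.6, -1.2, 4.3], [2.9, -2.5, 4.8], [2.2, -1.9, 5.3]]
[569.74091181 151.88427248  98.58692195]
14.1083
```

View pics/w2.png

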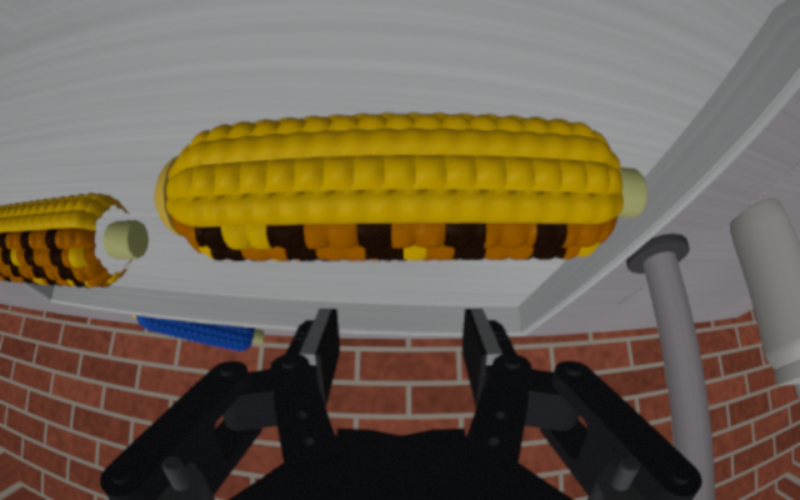

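```bash
python3 - <<'E'
from h import *
cx,cy,psi=514.7,151,.02
T,n,o=stroke(cx,cy,psi,22.4,s=40)
P=np.array(bot.get_state()['tcp_pos']); bot.movel((P+170*np.array([-c,0,c])).tolist(),o,max_speed=250)
print(bot.get_state()['tcp_pos'])
E
python3 look.py w3
```

```text
hit True n 2.1 F [1.2 0.3 3.6]
[[1.6, -0.6, 2.9], [1.6, -0.9, 5.6], [1.7, -1.8, 5.7], [2.7, -2.1, 5.1]]
[426.62169851 151.8162528  218.00079342]
17.925
```

View pics/w3.png

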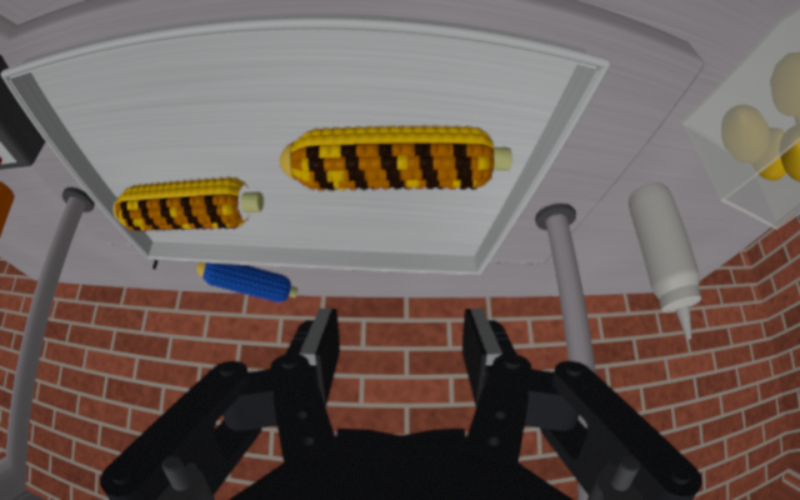

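Run:
```python
from h import *
import pickle
def ang(f,col,top,bot,v):
    m=pickle.load(open(f,'rb')); C=m['position']
    def el(y):
        a=unproj('wrist',np.array([[col,y]])/1.25,43,m)[0]; hd=np.hypot(*(a-C)[:2]); return math.atan2(C[2]-43,hd)
    e1,e2,e=el(top),el(bot),el(v); bis=(e1+e2)/2; D=24.8/math.sin(abs(e1-e2)/2)
    off=e-bis  # >0: lower ray (near side)
    # intersection with circle: perpendicular offset D*sin(off)
    a=math.asin(np.clip(D*math.sin(off)/24.8,-1,1))-off
    # point direction from centre: back along ray (up-front, elevation bis) rotated downward by a
    return round(90-math.degrees(bis)+math.degrees(a),1), round(math.degrees(bis)), round(D)
print('start ear',ang('w0.pkl',410,156,201,163))
print('start other',ang('w0.pkl',225,147,193,162))
print('now ear',ang('w3.pkl',390,125,190,145), 'other',ang('w3.pkl',185,180,230,199))
m=pickle.load(open('w3.pkl','rb'))
e=unproj('wrist',np.array([[281,160],[392,159],[511,158]])/1.25,67.5,m)
p=np.load('w.npy');print(e.round(1));print(R.from_euler('z',-p[2]).apply(e-[p[0],p[1],0]).round(1))
im=cv2.imread('pics/w3.png'); a=cv2.resize(im[115:200,270:520],None,fx=3,fy=3,interpolation=2); b=cv2.resize(im[170:240,105:270],None,fx=3,fy=3,interpolation=2)
b=cv2.copyMakeBorder(b,0,0,0,a.shape[1]-b.shape[1],0); cv2.imwrite('pics/c3.png',np.vstack([a,b]))
```

```text
start ear (93.1, 38, 427)
start other (73.9, 36, 455)
now ear (69.5, 41, 296) other (74.2, 29, 428)
[[495.6  58.1  67.5]
 [496.  145.5  67.5]
 [489.9 237.9  67.5]]
[[-41.8   9.5  67.5]
 [-48.2  96.8  67.5]
 [-61.6 188.4  67.5]]
```

View pics/c3.png

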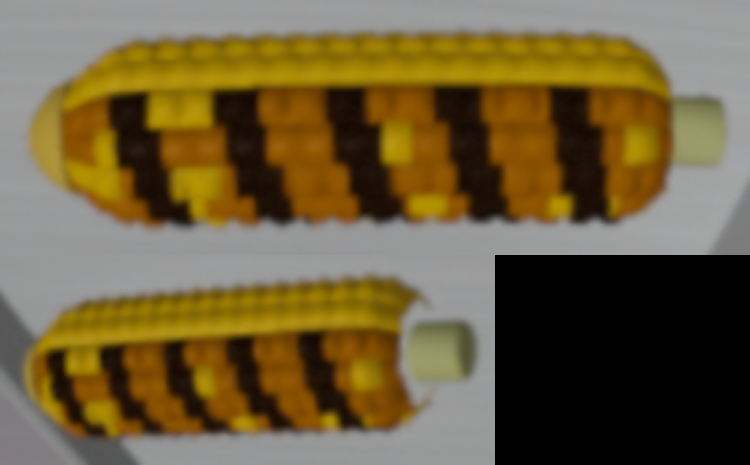

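Run:
```python
from h import *
import pickle
p=np.load('w.npy'); w=lambda x,y,z:(R.from_euler('z',p[2]).apply([x,y,z])+[p[0],p[1],0])
m=pickle.load(open('w0.pkl','rb'))
print(proj('wrist',[w(-130,-285,89),w(-65,-243,85),w(-65,-327,85)],m)*1.25)
print(bot.get_state()['t'],np.round(bot.get_state()['qpos'],2))
for b in (60,70,80):
  for x,z in ((-200,200),(-200,120),(-165,120),(-126,120)):
    q=solve_ik(w(x,-285,z).tolist(),ori(p[2],b)); print(b,x,z,None if q is None else np.round(q,2))
```

```text
[[ 26.0445417   90.85828499]
 [ 82.05667343 128.60937699]
 [ 33.08043462 134.58940754]]
17.925 [ 0.32 -0.24 -1.19 -0.14 -0.21  0.21]
60 -200 200 [-1.19 -0.21 -0.98  0.55  0.47 -1.05]
60 -200 120 [-1.19 -0.04 -1.12  0.24  0.47 -1.05]
60 -165 120 [-1.08  0.   -1.09  0.18  0.43 -0.93]
60 -126 120 [-0.97  0.05 -1.04  0.13  0.4  -0.82]
70 -200 200 [-1.04 -0.15 -0.87  0.65  0.28 -0.93]
70 -200 120 [-1.04 -0.01 -1.01  0.37  0.28 -0.93]
70 -165 120 [-0.95  0.04 -0.96  0.34  0.26 -0.84]
70 -126 120 [-0.87  0.09 -0.9   0.33  0.24 -0.75]
80 -200 200 [-0.91 -0.06 -0.75  0.76  0.13 -0.83]
80 -200 120 [-0.91  0.05 -0.88  0.51  0.13 -0.83]
80 -165 120 [-0.84  0.11 -0.83  0.51  0.12 -0.75]
80 -126 120 [-0.77  0.16 -0.75  0.52  0.11 -0.69]
```

Run:
```python
from h import *
p=np.load('w.npy'); w=lambda x,z:(R.from_euler('z',p[2]).apply([x,-285,z])+[p[0],p[1],0]).tolist()
o=ori(p[2],65)
bot.movel([370,130,280]); bot.grip(0)
bot.move_ptp(w(-215,240),o); bot.movel(w(-205,122),o,max_speed=200)
h=bot.movel(w(-155,122),o,max_speed=60,threshold=40); print(bot.get_state()['contact_force'])
h=bot.movel(w(-123,122),o,max_speed=30,threshold=12)
P=bot.get_state()['tcp_pos']; print(h,R.from_euler('z',-p[2]).apply(np.array(P)-[p[0],p[1],0]),bot.get_state()['contact_force'])
```

```text
[-0.31441067 -0.30874395 -0.89164776]
True [-124.93135572 -284.87939805  121.33434307] [-4.12377128  1.4697416   7.09298649]
```

Run:
```python
from h import *
p=np.load('w.npy'); w=lambda x,z:(R.from_euler('z',p[2]).apply([x,-285,z])+[p[0],p[1],0]).tolist()
o=ori(p[2],65)
bot.movel(w(-190,130),o); bot.movel(w(-250,240),o,max_speed=200)
print(proj('scene',[w(-130,89),w(-130+22.6,136),w(-130-22.6,136)]),bot.get_state()['t'])
im=imaging.capture('scene'); im2=imaging.capture('wrist')
a=cv2.resize(im[150:310,225:385],None,fx=2.5,fy=2.5,interpolation=2); 
cv2.imwrite('pics/f.png',np.hstack([a,im2[:,240-200:640-200]]))
```

```text
[[292.03371575 182.68216506]
 [287.16901932 177.1855689 ]
 [295.55428139 171.44924327]] 24.8417
```

View pics/f.png

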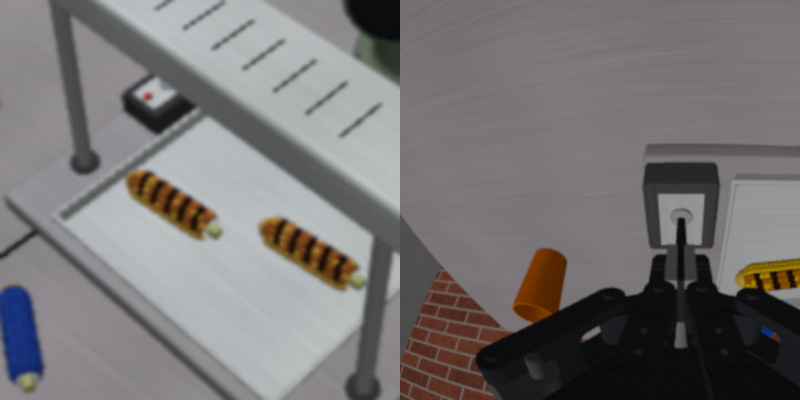

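Run:
```python
from h import *
p=np.load('w.npy'); w=lambda x,z,y=-285:(R.from_euler('z',p[2]).apply([x,y,z])+[p[0],p[1],0]).tolist()
bot.move_ptp(w(-230,230,-150),ori(p[2],65)); m=imaging.camera_model('wrist'); im=imaging.capture('wrist')
q=proj('wrist',[w(-130,89)]+[w(-130+52*np.sin(t-.45),89+52*np.cos(t-.45)) for t in (0.5,.7,.8,.9)],m); print(q.round(1),bot.get_state()['t'])
u,v=q[-1].round().astype(int); x0=max(u-50,0);y0=max(v-60,0); print(x0,y0); crop(im,x0,x0+100,y0,y0+90,6,'g.png')
```

```text
[[200.8 208.9]
 [188.5 246.1]
 [191.9 251.2]
 [193.6 252.9]
 [195.4 254.2]] 25.6
145 194
```

View pics/g.png

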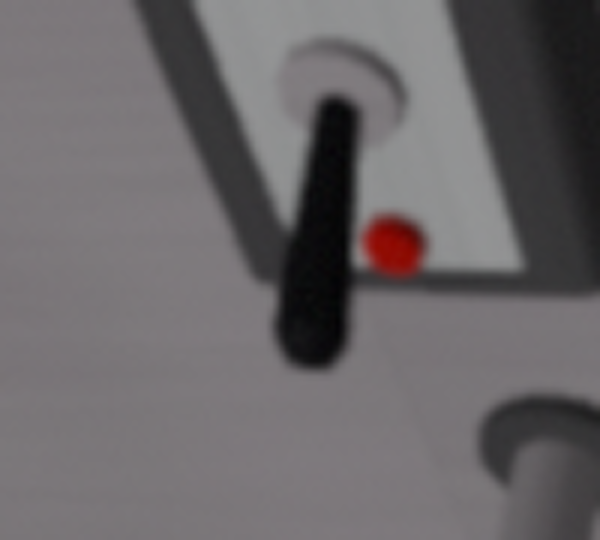

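```bash
python3 -c "
from bench import bot
print(bot.get_state()['contact_force'],bot.get_state()['t']);bot.sign_off()"
```

```text
[-0.67401119 -0.46334193 -0.00528691] 25.6
the job is handed in; nothing more can be done
```

The ear is rolled grill-marked side up and the warmer's toggle is switched on. I handed the job in at 25.6 s of the 58 s allowed; `sign_off` gives no verdict.

- **Rolling the ear:** I laid the half-open fingers across its upper back at 45° and pulled it towards the front in four strokes, about 7 kernel rows (half a turn). Forces stayed under about 7 N.
- **Ear, last check:** it shows the same kernel and grill pattern up as the other ear. Its middle is about 48 mm in front of the strip's middle (limit 100 mm) and its length is about 7° off the warmer's (limit 25°).
- **Roll angle:** the edge of the grill marks sits within about 5° of the other ear's. A rougher comparison with the first picture disagreed by about 17°; I read that edge too near the ear's outline there and trusted the match with the other ear.
- **Toggle:** I pushed it with the closed fingers until the force rose sharply at its end stop. In the last wrist picture the bat lines up with about 0.9 rad, fully on.
- **Everything else:** the other ear looked unmoved, and the cup and bottle looked undisturbed in the later pictures; I did not measure any of them again. The arm was clear of everything at hand-in.

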